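# Sort the empties by the can crusher into the caddy

## Task

Clear the empties around the can crusher into the sorting caddy: stand both dented, opened blue drinks cans upright in the blue bin, lay the flat crushed blue can in the yellow bin, and stand the empty steel food tin upright in the grey bin. Leave the full, unopened blue can, the cone of blue thread and the tin that holds the pencils standing where they are.

Things in the scene. Friction and masses are not known exactly. Their poses are not given: they have to be found in the camera images.
- can_a: One of two dented, opened, empty blue drinks cans, standing upright (20 g, 53 mm across, 82 mm high). Silver lid with a black drinking hole; buckled, narrower waist (46 mm) from 30 to 50 mm up. Grip it across the sound upper part, 50 to 82 mm up, 52 mm wide in every direction. Origin: centre of the underside, z up; yaw is arbitrary.
- can_b: The other dented, opened, empty blue drinks can, the same in size and shape as can_a. Origin: centre of the underside, z up; yaw is arbitrary.
- puck: A crushed blue drinks can: a flat round puck with folded edges, lying flat (20 g, 58 mm across, 24 mm thick), silver lid with a black drinking hole on top. Origin: centre of the underside, z up.
- food_tin: Small empty bare-steel food tin, open at the top, standing upright (45 g, 53 mm across, 66 mm high, wall 2.5 mm; its cut lid lies tilted inside, well below the rim). Origin: centre of the underside, z up.
- full_can: Look-alike, to be left alone: a full, unopened blue drinks can, straight-sided with a silver band, silver lid with a tab and no hole (170 g, 53 mm across, 90 mm high), standing. Origin: centre of the underside, z up.
- thread_cone: Look-alike, to be left alone: a cone of blue sewing thread on a white paper core (110 g, 57 mm across at the foot, 40 mm at the top of the thread, 89 mm high), standing. Origin: centre of the underside, z up.
- pencil_tin: Look-alike, to be left alone: the same kind of steel tin as the food tin (53 mm across, 66 mm high) with four coloured pencils standing in it, 126 mm high in all. Origin: centre of the underside, z up.
- bin_blue: Blue open bin, fixed, one of three side by side in a shallow wooden caddy. Outside 138 mm along its x, 98 along its y, 32 high; inside 132 by 92 mm; walls and floor 3 mm. Two cans fit side by side along its x, 60 mm apart. Origin: centre of its underside, 4 mm above the table; z up; its x points away from the robot, give or take 7 degrees (all three bins are turned alike).
- bin_yellow: Yellow open bin for the crushed can; same size, origin and axes as bin_blue. The bins stand in any order along y, 100 mm from centre to centre. The fixed caddy around them measures 150 by 310 mm, walls 28 mm high, with a low steel loop at each end reaching 27 mm farther out.
- bin_grey: Grey open bin for the steel tin, in the same caddy; same size, origin and axes as bin_blue.

How it is judged:
By the outcome, as a careful person would: the job done as asked, in the order asked, and still so for the second after the job is handed in, with the robot touching nothing.
It also fails if it takes over 99 s, if anything falls off the work surface, if the arm or the gripper's body presses on something with over 40 N, if the wrist force passes 120 N, or if a joint passes its speed limit or range.

## Robot

A 7-joint arm with a two-finger parallel gripper is mounted at the origin on the work surface. World frame = base frame: x ahead of the robot, y to its left, z up, the work surface at z = 0. Lengths are in mm, angles in rad, forces in N, time in s.
With the tool pointing down it reaches from about 425 to 1025 mm from the base axis. Payload 9.4 kg.
Tool frame: the origin (TCP) lies on the centre line of the jaws, within the pads' length; the fingertips stand 11 mm ahead of it and the grasp point (between the pads) lies 8 mm behind it (manip.tip_extent is the z of the fingertips in the tool frame, in mm); z points along the fingers, y is the line along which they close (so a half turn about z gives the same grasp; the last joint's range is limited). The gripper opens to 85 mm and grips with 20 to 120 N. Pads are 22 mm wide; open, the fingers measure 114 mm over their backs; the gripper's body (76 mm by 85 mm) begins 54 mm behind the grasp point. The pads swing forward as they close: fully open they stand 13 mm farther back than shut.
Start: joints at [1.104, 0.599, -0.003, 1.599, 0.002, 0.943, -0.08], TCP at [275.492, -670.618, 204.175] pointing down, gripper open.
Joint ranges: [-2.57, 2.57], [-0.35, 1.97], [-1.29, 1.29], [0.11, 2.56], [-1.05, 4.19], [0.11, 1.86], [-2.63, 2.63]. Speed limits (rad/s): [2.22, 2.22, 3.01, 3.01, 3.14, 3.14, 3.14].

## Interface

Orientations are given as a unit quaternion [x, y, z, w].
In Python, from plant import manip gives the robot as it stands. Calls block until the motion is done:
- manip.reach(position, orientation): joint-space move of the TCP to a pose.
- manip.line_to(position, rate=150, rotation=None): straight line of the TCP; rotation=None keeps the orientation; rate is the mean speed in mm/s.
- manip.set_joints(angles): joint-space move.
- manip.set_gripper(opening, f_grip=None): finger opening in mm; f_grip is the grip in N (None keeps the last); returns when the fingers have stopped.
- manip.hold(seconds).
- manip.ik(position, orientation): joint angles nearest the present ones, or None.
- manip.snapshot(name): name is "scene" or "top" or "wrist"; returns the picture (420x560x3 uint8, blue, green, red); there is no depth.
- manip.camera_info(name): a dict with "camera_matrix" (3x3 intrinsics, pixels), "D" ([k1, k2, p1, p2, k3] as OpenCV has them; the pictures are not rectified), "rvec" (rotation vector, rad) and "tvec" (3), from world to camera coordinates, as OpenCV has them; the wrist camera has in their place "hand_eye" (4x4, takes a point from camera to tool coordinates, whose origin is the TCP and whose axes are the flange's). Camera axes: x right, y down, z forward; pixel columns grow to the right and rows downward; lengths in mm; the calibration is good to about 2 mm. A picture is of the moment at which its call begins: read the wrist's pose just before it. camera_info takes no time and is no camera call.
A pose or a line that the arm cannot do raises manip.IKError and nothing moves.
- manip.hand_in(): hands the job in; it is judged then, once.
Trained networks look in the newest picture that a camera, given by its name, has taken for a name from the list of things; names that differ only in an ending like _2 or _b are one class to them, and where a whole thing is asked for, a point or a joint stands for the part that bears it (a point fixed in the world has none). Each returns a list of dicts, best first, with "p" (0 to 1); they miss things now and then, are a little off and sometimes report something else, mostly with a low value. They report only what shows in the picture. A call takes as long as a camera call.
- manip.spot_in(camera, query): "at" ([x, y, z] in mm, in the coordinates of the camera as it stood for that picture, good to about 4 mm: the middle of the surface that is visible of it).
- manip.outline_of(camera, query): "mask" (420x560 bool, what is visible of it).
- manip.pinpoint(camera, query): "at" ([x, y, z] in mm, in the coordinates of the camera as it stood for that picture, good to about 4 mm: a listed point, or the origin of a listed thing).
Readings, each from a call of its own:
- manip.get_t(): time.
- manip.get_joint_positions(): joint angles.
- manip.get_joint_velocities(): joint speeds.
- manip.get_joint_torque(): joint torques, N m.
- manip.get_tool_pos(): TCP position.
- manip.get_tcp_rot(): TCP orientation.
- manip.get_contact_force(): force on the tool from outside, world axes, zero at the start.
- manip.get_torque(): the same for the moment, N m.
- manip.get_opening(): finger opening in mm.
- manip.get_grasp_force(): force on a finger pad.
Only numpy, scipy, OpenCV 4.12 (cv2) and the standard library are available. Lean on these libraries where they do the work, as an engineer would, in place of code of your own. Each camera call takes 0.05 s, during which the arm holds its last target. There are 200 camera calls.

## Working session

There is one attempt and no reset: what is moved stays moved. The work goes in short steps, each a Python script; the robot and the scene stay as the last script left them, time stands still between calls to the robot, and variables do not carry over. Pictures are saved under pics/ and viewed, at most 14 in all, crops included, and the job is handed in when it is done.

```bash
ls; mkdir -p pics; cat > h.py <<'E'
import numpy as np, cv2
from plant import manip as m
from scipy.spatial.transform import Rotation as R
def fixed(c):
    i=m.camera_info(c); Rm=cv2.Rodrigues(np.array(i["rvec"],float))[0]; t=np.array(i["tvec"],float).ravel()
    return Rm,t
def toworld(c,p,pose=None):
    p=np.array(p,float)
    if c=="wrist":
        H=np.array(m.camera_info(c)["hand_eye"]); q=(H@np.r_[p,1])[:3]
        return R.from_quat(pose[1]).apply(q)+pose[0]
    Rm,t=fixed(c); return Rm.T@(p-t)
def pose(): return np.array(m.get_tool_pos()),np.array(m.get_tcp_rot())
E
python3 - <<'E'
from h import *
print(m.get_tcp_rot(), m.tip_extent, m.get_t())
for c in ("scene","top"):
    im=m.snapshot(c); cv2.imwrite(f"pics/{c}0.png",im)
    Rm,t=fixed(c); print(c,"cam at",(-Rm.T@t).round())
    for q in ["can_a","puck","food_tin","full_can","thread_cone","pencil_tin","bin_blue","bin_yellow","bin_grey"]:
        print(q,[(round(d["p"],2),toworld(c,d["at"]).round().tolist()) for d in m.pinpoint(c,q)][:5])
print(np.array(m.camera_info("wrist")["hand_eye"]).round(3).tolist(), m.get_t())
E
```

```text
pics
[ 9.81060978e-01  1.93697535e-01 -2.12397901e-04 -7.59644015e-04] 11.0 0.0
scene cam at [1115. -353. 1034.]
can_a [(0.97, [459.0, 136.0, 0.0]), (0.66, [471.0, -150.0, 1.0])]
puck [(0.63, [565.0, 368.0, -1.0])]
food_tin [(0.86, [441.0, 306.0, -1.0])]
full_can [(0.78, [582.0, -371.0, 6.0])]
thread_cone [(0.82, [458.0, -12.0, 0.0])]
pencil_tin [(0.88, [443.0, -311.0, 2.0])]
bin_blue [(0.64, [650.0, -11.0, 7.0])]
bin_yellow [(0.93, [639.0, -110.0, 5.0])]
bin_grey [(0.71, [661.0, 87.0, 6.0])]
top cam at [ 452.   24. 1060.]
can_a [(0.83, [466.0, -154.0, 2.0])]
puck [(0.69, [572.0, 365.0, -3.0])]
food_tin [(0.74, [437.0, 307.0, -3.0])]
full_can [(0.8, [580.0, -370.0, -0.0])]
thread_cone [(0.83, [459.0, -15.0, -4.0]), (0.4, [468.0, -152.0, 2.0])]
pencil_tin [(0.81, [445.0, -309.0, 2.0])]
bin_blue [(0.86, [654.0, -9.0, 2.0]), (0.44, [639.0, -114.0, 3.0])]
bin_yellow [(0.57, [638.0, -112.0, 4.0])]
bin_grey [(0.93, [660.0, 86.0, 2.0])]
[[0.0, -0.948, -0.317, 81.186], [1.0, 0.0, -0.0, 0.692], [0.0, -0.317, 0.948, -170.364], [0.0, 0.0, 0.0, 1.0]] 1.0
```

View pics/scene0.png

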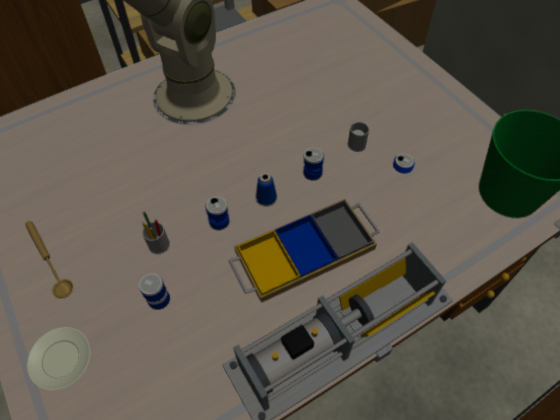

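View pics/top0.png

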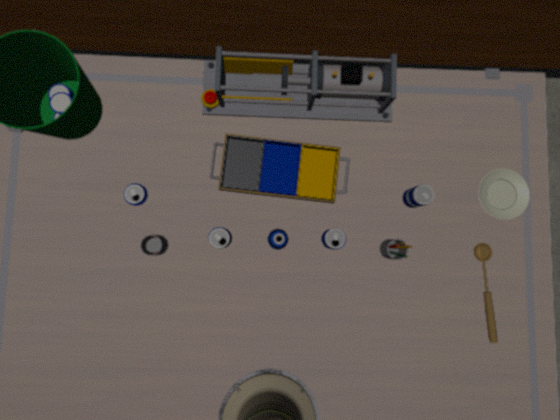

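The scene view shows the opened cans (hole in lid) at pixels (217,210) and (313,163). The full can is at (153,290), the cone at (265,190), the food tin at (358,136) and the puck at (403,163). The bins run yellow, blue, grey from left to right in this view, and the top view agrees. Next I'll take close wrist looks.

```bash
cat >> h.py <<'E'
def down(deg): return (R.from_euler("z",deg,degrees=True)*R.from_euler("x",180,degrees=True)).as_quat()
def ray(c,d,ps=None):
    o=toworld(c,[0,0,0],ps); v=toworld(c,d,ps)-o; return o,v/np.linalg.norm(v)
def tri(rays):
    A=sum(np.eye(3)-np.outer(v,v) for o,v in rays); b=sum((np.eye(3)-np.outer(v,v))@o for o,v in rays)
    return np.linalg.solve(A,b)
def look(queries,near=None,name=None):
    "one wrist picture; for each query the reports as (p, pinpoint world, ray)"
    ps=pose(); im=m.snapshot("wrist")
    if name: cv2.imwrite(f"pics/{name}.png",im)
    out={}
    for q in queries:
        out[q]=[(round(d["p"],2),toworld("wrist",d["at"],ps),ray("wrist",d["at"],ps)) for d in m.pinpoint("wrist",q)]
        print(q,[(p,w.round(1).tolist()) for p,w,_ in out[q]][:3])
    return out
E
python3 - <<'E'
from h import *
B=["bin_blue","bin_yellow","bin_grey"]
m.reach([600,-10,300],down(-6.3)); a=look(B,name="bins")
m.line_to([520,-60,260],300); b=look(B+["can_a"])
for q in B:
    if a[q] and b[q]: print("tri",q,tri([a[q][0][2],b[q][0][2]]).round(1))
m.line_to([467,-152,240],300); c=look(["can_a"],name="canb")
if b["can_a"] and c["can_a"]: print("tri can",tri([b["can_a"][0][2],c["can_a"][0][2]]).round(1))
print(m.get_t(),np.round(m.get_joint_positions(),2))
E
```

```text
bin_blue [(0.67, [647.3, -9.3, 6.0])]
bin_yellow [(0.64, [642.7, -111.3, 10.2])]
bin_grey [(0.95, [659.1, 87.9, 2.5])]
bin_blue [(0.92, [650.0, -12.8, 7.5])]
bin_yellow [(0.95, [637.3, -115.3, 10.3])]
bin_grey [(0.89, [659.1, 87.9, 1.6])]
can_a [(0.77, [465.5, -151.3, 0.9]), (0.73, [460.0, 134.9, -1.1]), (0.65, [648.4, -8.4, 5.8])]
tri bin_blue [648.7 -11.2   9.6]
tri bin_yellow [ 640.1 -118.5  -24.2]
tri bin_grey [659.1  88.1   1.3]
can_a [(0.7, [464.3, -147.9, -2.4]), (0.56, [464.4, 138.3, -0.4])]
tri can [ 468.  -148.9   11.9]
5.175 [ 0.24  0.28 -0.05  2.08  0.02  0.79 -1.5 ]
```

```bash
python3 -c "
import cv2,numpy as np
cv2.imwrite('pics/w1.png',np.hstack([cv2.resize(cv2.imread(f'pics/{n}.png'),(400,300)) for n in('bins','canb')]))"
```

```text
(no output)
```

View pics/w1.png

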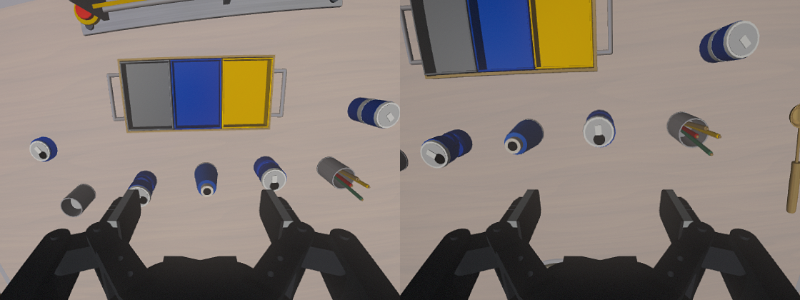

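Left: the caddy with grey, blue and yellow bins, and the items in front. Right: can_b lies centred between the jaws at about (600,128), with the hole visible in its lid. I'll check the lid height by triangulating from two views, then grasp.

```bash
cat >> h.py <<'E'
def blobray(c,im,uv,r,lo,ps=None):
    "ray through the middle of the bright, unsaturated blob near pixel uv"
    hsv=cv2.cvtColor(im,cv2.COLOR_BGR2HSV); k=np.zeros(im.shape[:2],np.uint8); cv2.circle(k,uv,r,1,-1)
    b=((hsv[...,1]<40)&(hsv[...,2]>lo)&(k>0)).astype(np.uint8)
    cs=max(cv2.findContours(b,cv2.RETR_EXTERNAL,cv2.CHAIN_APPROX_NONE)[0],key=cv2.contourArea)
    (u,v),rad=cv2.minEnclosingCircle(cs); print("blob",c,u,v,rad)
    i=m.camera_info(c); n=cv2.undistortPoints(np.array([[[u,v]]],float),np.array(i["camera_matrix"]),np.array(i["D"]))[0,0]
    return ray(c,[n[0],n[1],1],ps)
E
python3 - <<'E'
from h import *
ps=pose(); w=cv2.imread("pics/canb.png"); t=cv2.imread("pics/top0.png")
for lo in (110,140):
    try:
        a=blobray("wrist",w,(279,179),24,lo,ps); b=blobray("top",t,(334,239),12,lo)
        print(lo,tri([a,b]).round(1))
    except Exception as e: print(e)
print(w[175:190:3,279],t[236:242:2,334])
E
```

```text
blob wrist 278.0 180.0 23.6009464263916
blob top 335.3085021972656 237.1170196533203 10.550004959106445
110 [ 470.1 -151.7   69.9]
blob wrist 277.5 180.5 23.505416870117188
max() iterable argument is empty
[[161 165 167]
 [174 177 179]
 [173 177 177]
 [173 177 179]
 [174 179 180]] [[125 128 127]
 [119 123 127]
 [ 58  61  62]]
```

```bash
cat >> h.py <<'E'
YAW=-5.7
bx=np.array([np.cos(np.radians(YAW)),np.sin(np.radians(YAW))]); by=np.array([-bx[1],bx[0]])
BLUE=np.array([649.7,-12.0]); GREY=BLUE+100*by; YEL=BLUE-100*by
SAFE=205
def grab(xy,z,yaw,f,wide=85):
    m.set_gripper(wide); m.reach([*xy,SAFE+10],down(yaw)); m.line_to([*xy,z],200)
    m.set_gripper(20,f); print("grip",m.get_opening(),m.get_grasp_force(),pose()[0].round(1),m.get_t())
def place(xy,z,yaw,wide,up=SAFE):
    p=pose()[0]; m.line_to([p[0],p[1],SAFE],200); print("held",round(m.get_opening(),1),round(m.get_grasp_force(),1))
    m.reach([*xy,SAFE],down(yaw)); m.line_to([*xy,z+15],220); m.line_to([*xy,z],50)
    print("F",np.round(m.get_contact_force(),1),pose()[0].round(1)); m.set_gripper(wide); m.line_to([*xy,up],200); print(m.get_t())
E
python3 - <<'E'
from h import *
grab([467.5,-150.5],62,YAW,25)
place(BLUE+30*bx,62+7+1,YAW,70)
m.reach([600,-10,280],down(YAW)); look(["can_a","bin_blue"],name="p1")
m.line_to([461,136.5,240],300); look(["can_a"],name="p1b")
E
python3 -c "
import cv2,numpy as np
cv2.imwrite('pics/w2.png',np.hstack([cv2.resize(cv2.imread(f'pics/{n}.png'),(400,300)) for n in('p1','p1b')]))"
```

```text
grip 20.192061206674634 0.0 [ 467.5 -150.5   62. ] 7.1917
held 19.6 0.0
F [ 0.2 -0.5  0.8] [679.5 -14.9  69.9]
11.55
can_a [(0.94, [462.8, 136.4, 4.4]), (0.8, [462.9, -151.6, 0.1])]
bin_blue [(0.57, [648.5, -10.6, 6.6])]
can_a [(0.6, [462.9, 140.9, -1.3]), (0.6, [462.0, -152.6, -0.6])]
```

View pics/w2.png

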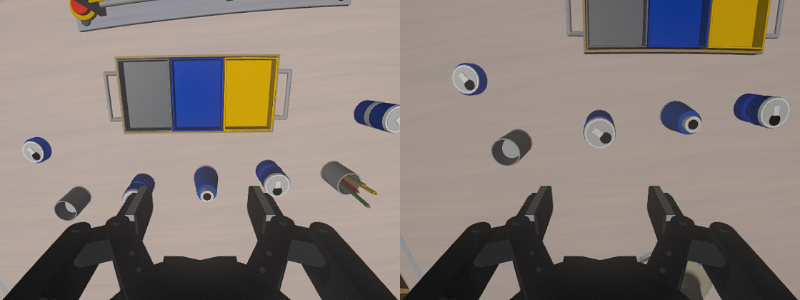

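The first grip missed: the fingers closed to 20 mm with no force, and can_b still stands at about (463,-152). I'll go back and look before closing.

```bash
python3 - <<'E'
from h import *
m.set_gripper(85); m.reach([466,-151,215],down(YAW)); m.line_to([466,-151,62],200)
print(pose()[0].round(1),m.get_opening(),np.round(m.get_contact_force(),1))
a=m.snapshot("wrist"); b=m.snapshot("scene")
b=cv2.resize(b[150:290,140:327],(560,420),interpolation=cv2.INTER_CUBIC)
cv2.imwrite("pics/w3.png",cv2.resize(np.hstack([a,b]),(800,300)))
E
```

```text
[ 466.6 -150.6   62.6] 85.37989396351313 [ 0.2 -0.2 -0. ]
```

View pics/w3.png

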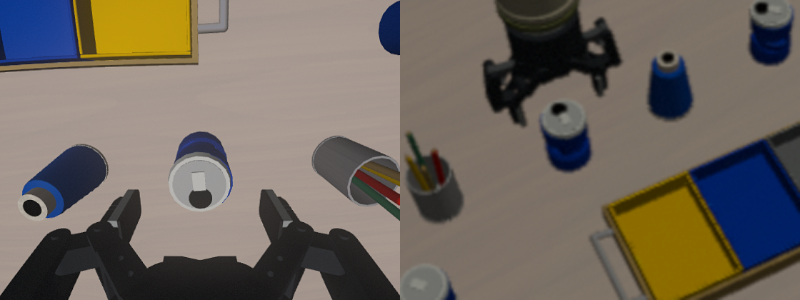

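The wrist view shows the can lid at about (200,182), small and well ahead of the pads, so the fingers aren't around the can. I'll check this numerically.

```bash
python3 - <<'E'
from h import *
print(m.camera_info("wrist"))
ps=pose(); print(ps, m.get_joint_positions())
def proj(c,P):
    i=m.camera_info(c); P=np.array(P,float)
    if c=="wrist":
        H=np.linalg.inv(np.array(i["hand_eye"])); T=R.from_quat(ps[1]).inv().apply(P-ps[0]); p=(H@np.r_[T,1])[:3]; rv=tv=np.zeros(3)
    else: p=P; rv=np.array(i["rvec"],float);tv=np.array(i["tvec"],float)
    return cv2.projectPoints(p.reshape(1,1,3),rv,tv,np.array(i["camera_matrix"]),np.array(i["D"]))[0].ravel().round(0)
for c in("wrist","scene"):
    print(c,"can foot",proj(c,[466,-150,0]),"lid",proj(c,[466,-150,82]),"TCP",proj(c,ps[0]),"lid side",proj(c,[466,-124,82]))
m.snapshot("wrist")
print([(d["p"],np.round(d["at"]),toworld("wrist",d["at"],ps).round()) for q in ("pinpoint","spot_in") for d in getattr(m,q)("wrist","can_a")])
E
```

```text
{'camera_matrix': array([[295.40331296,   0.        , 279.68424888],
       [  0.        , 295.40331296, 208.79280996],
       [  0.        ,   0.        ,   1.        ]]), 'D': array([-0.05871416,  0.        ,  0.        ,  0.        ,  0.        ]), 'hand_eye': array([[ 2.51353336e-04, -9.48237970e-01, -3.17560530e-01,
         8.15839387e+01],
       [ 9.99999842e-01,  3.98063429e-04, -3.97107165e-04,
         8.97527490e-01],
       [ 5.02961325e-04, -3.17560380e-01,  9.48237920e-01,
        -1.70364165e+02],
       [ 0.00000000e+00,  0.00000000e+00,  0.00000000e+00,
         1.00000000e+00]])}
(array([ 466.77762605, -150.98596599,   63.09348625]), array([ 9.98768195e-01, -4.96091657e-02,  1.00032585e-03,  1.49531322e-04])) [ 0.21503423  0.5528479  -0.02533133  2.24915324  0.04015213  0.337964
 -1.5144364 ]
wrist can foot [278. 214.] lid [277. 261.] TCP [278. 245.] lid side [232. 265.]
scene can foot [220. 222.] lid [216. 204.] TCP [216. 209.] lid side [225. 199.]
[(0.92, array([  2.,   2., 249.]), array([ 468., -154.,   -2.])), (0.86, array([ -1.,  20., 171.]), array([ 475., -152.,   78.]))]
```

The can is where it was measured: its lid projects to (277,261) and shows at about (280,255). The fingers, though, appear about 50 mm farther back than the stated TCP. I'll measure the real fingertip position by touching the clear table gently.

```bash
python3 - <<'E'
from h import *
m.line_to([466,-151,215],250); m.set_gripper(52)
m.reach([545,-235,120],down(YAW)); m.hold(0.3); f0=np.array(m.get_contact_force()); z=20
print(f0.round(1), m.get_opening())
m.line_to([545,-235,z],150)
while z>-60:
    f=np.array(m.get_contact_force())-f0
    if abs(f[2])>4: break
    z-=3; m.line_to([545,-235,z],60)
print("contact at",z,pose()[0].round(2),f.round(1),m.get_t())
a=m.snapshot("wrist"); b=m.snapshot("scene")
b=cv2.resize(b[150:290,140:327],(560,420),interpolation=cv2.INTER_CUBIC)
cv2.imwrite("pics/w4.png",cv2.resize(np.hstack([a,b]),(800,300)))
m.line_to([545,-235,120],200)
E
```

```text
[-0.3 -0.2 -0.2] 51.70003830820943
contact at -31 [ 545.32 -235.16  -30.37] [-1.1  0.7  8.9] 22.925
```

View pics/w4.png

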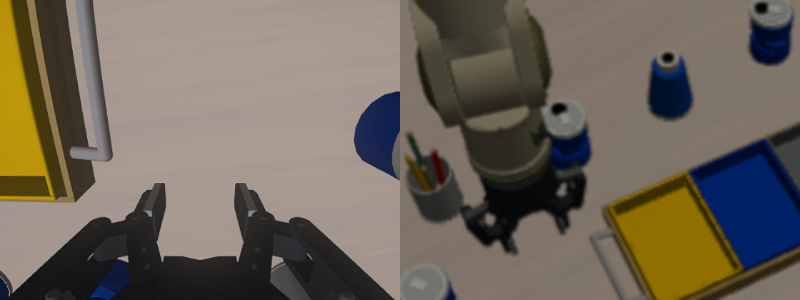

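Contact came at TCP z = −30.4, so the real fingertips stand about 30 mm behind the stated TCP at 52 mm opening. Sideways they are centred. I'll use this measured tip height and repeat the grasp.

```bash
cat >> h.py <<'E'
SAFE=160; TIP=30.4   # TCP z = wanted tip height - TIP (measured by touch at 52 mm)
E
python3 - <<'E'
from h import *
i=m.camera_info("scene"); print(cv2.projectPoints(np.array([[[545.,-235,0]]]),i["rvec"],i["tvec"],i["camera_matrix"],i["D"])[0].ravel())
m.line_to([545,-235,190],250)
grab([466,-151],50-TIP,YAW,25)
p=pose()[0]; m.line_to([p[0],p[1],p[2]+60],150); print(m.get_opening(),m.get_grasp_force())
a=m.snapshot("wrist"); b=m.snapshot("scene")
b=cv2.resize(b[150:290,140:327],(560,420),interpolation=cv2.INTER_CUBIC)
cv2.imwrite("pics/w5.png",cv2.resize(np.hstack([a,b]),(800,300)))
E
```

```text
[203.53739093 261.15488051]
grip 51.693533395941856 24.811292588710785 [ 466.7 -151.2   20.6] 26.6417
51.61858646985108 26.164560914039612
```

View pics/w5.png

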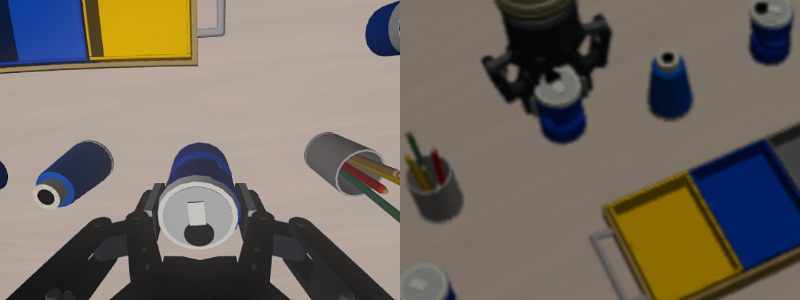

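The can is held at 51.6 mm with 26 N, upright, and sits about 4 mm ahead of the TCP, which I'll allow for when placing.

```bash
python3 - <<'E'
from h import *
place(BLUE+(31-4)*bx,50-TIP+7+1.5,YAW,72)
m.reach([462,137,190],down(YAW)); c=look(["can_a","puck","food_tin"])
x=[w for p,w,_ in c["can_a"] if abs(w[1]-137)<25]
xy=np.array([463.,137]) if not x else .5*(np.array([463,137])+x[0][:2]); print(xy)
grab(xy,50-TIP,YAW,25)
p=pose()[0]; m.line_to([p[0],p[1],p[2]+60],150); print(m.get_opening(),m.get_grasp_force())
a=m.snapshot("wrist"); b=m.snapshot("scene")
b=cv2.resize(b[140:280,200:387],(560,420),interpolation=cv2.INTER_CUBIC)
cv2.imwrite("pics/w6.png",cv2.resize(np.hstack([a,b]),(800,300)))
E
```

```text
held 51.6 26.2
F [ 0.4  0.3 -0.2] [676.5 -14.6  28.1]
31.3333
can_a [(0.64, [462.8, 140.0, 0.6])]
puck [(0.78, [572.6, 359.3, 2.4])]
food_tin [(0.92, [442.6, 305.2, -1.0])]
[462.90161955 138.52055323]
grip 51.7517833371479 25.309640765190125 [463.5 138.6  20.6] 34.4
51.60156543104309 26.136730313301086
```

View pics/w6.png

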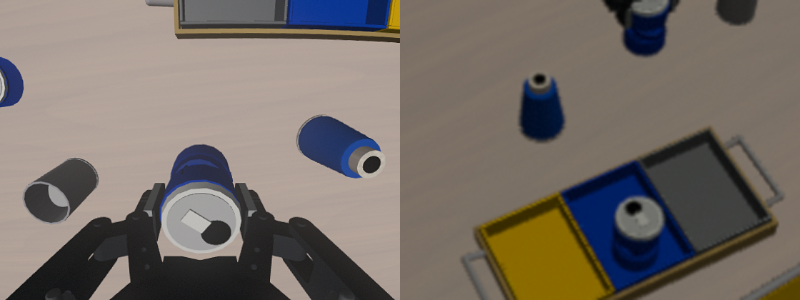

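One can stands in the blue bin, and the second is held, about 2 mm ahead of the TCP. I'll place it and look at the puck.

```bash
python3 - <<'E'
from h import *
place(BLUE+(-31-2)*bx,50-TIP+7+1.5,YAW,70)
m.reach([545,345,150],down(YAW)); m.set_gripper(85); a=look(["puck"])
m.line_to([570,364,90],200); b=look(["puck"],name="puck")
if a["puck"] and b["puck"]: print("tri",tri([a["puck"][0][2],b["puck"][0][2]]).round(1))
print(m.get_t())
c=m.snapshot("scene"); b=cv2.resize(c[140:280,200:387],(560,420),interpolation=cv2.INTER_CUBIC)
cv2.imwrite("pics/w7.png",cv2.resize(np.hstack([cv2.imread("pics/puck.png"),b]),(800,300)))
for yaw in (YAW+90,YAW-90): print(yaw,[None if q is None else np.round(q,2) for q in (m.ik([570,364,-28],down(yaw)),m.ik([640,-111,-20],down(yaw)))])
E
```

```text
held 52.1 26.2
F [-0.1  0.  -0.6] [616.8  -8.8  28.1]
38.95
puck [(0.58, [570.9, 360.2, 2.5])]
puck [(0.92, [574.3, 362.1, 2.9])]
tri [565.8 362.7 -26. ]
41.3083
84.3 [array([-0.41,  0.86, -0.39,  1.83,  0.57,  0.56, -1.26]), array([ 0.38,  0.84, -0.47,  1.89,  0.67,  0.57, -0.64])]
-95.7 [array([-0.04,  1.12, -1.11,  1.81,  1.18,  1.06,  1.41]), array([-0.14,  0.83,  0.36,  1.93, -0.6 ,  0.48, -2.59])]
```

View pics/w7.png

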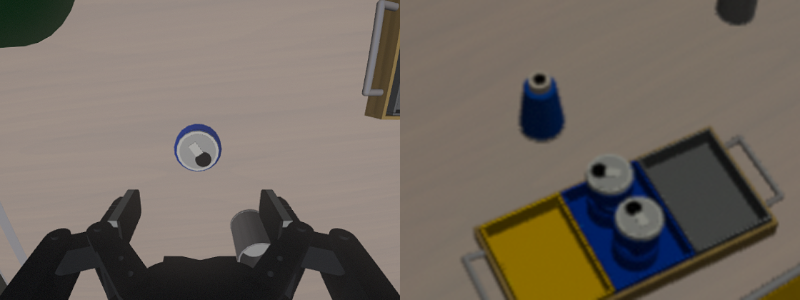

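Both opened cans stand upright in the blue bin. The puck shows at (197,147) in the wrist view, on the jaw centre line, at about (572,364). I'll grip it along the bin's x axis.

```bash
python3 - <<'E'
from h import *
p=pose()[0]; m.line_to([p[0],p[1],140],200)
f0=np.array(m.get_contact_force())
grab([572,364],3-TIP,YAW+90,30)
print((np.array(m.get_contact_force())-f0).round(1))
p=pose()[0]; m.line_to([p[0],p[1],60],150); print(m.get_opening(),m.get_grasp_force(),m.get_t())
a=m.snapshot("wrist"); b=m.snapshot("top")
b=cv2.resize(b[150:255,95:235],(560,420),interpolation=cv2.INTER_CUBIC)
cv2.imwrite("pics/w8.png",cv2.resize(np.hstack([a,b]),(800,300)))
E
```

```text
grip 56.91818564079004 31.18110716342926 [572.6 364.2 -26. ] 44.6417
[-0.2 -0.7  5.9]
57.22721569428473 31.98292315006256 45.375
```

View pics/w8.png

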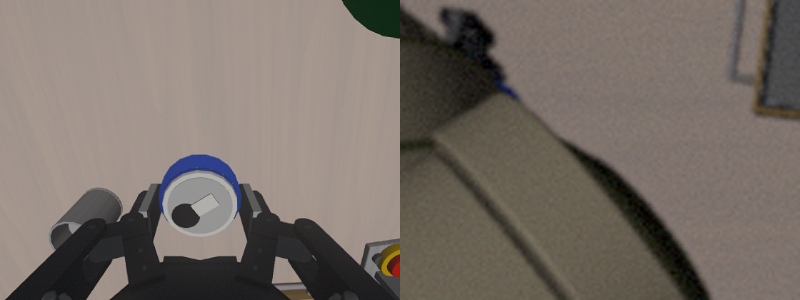

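The puck is held at 57 mm with 32 N, lying level. I'll place it in the yellow bin and look at the tin.

```bash
python3 - <<'E'
from h import *
place(YEL,-17,YAW+90,74)
m.reach([430,295,160],down(YAW)); m.set_gripper(85); a=look(["food_tin"])
m.line_to([440,306,110],200); b=look(["food_tin"],name="tin")
if a["food_tin"] and b["food_tin"]: print("tri",tri([a["food_tin"][0][2],b["food_tin"][0][2]]).round(1))
print(m.get_t(),pose()[0])
c=m.snapshot("scene"); b=cv2.resize(c[140:280,200:387],(560,420),interpolation=cv2.INTER_CUBIC)
cv2.imwrite("pics/w9.png",cv2.resize(np.hstack([cv2.imread("pics/tin.png"),b]),(800,300)))
for yaw in (YAW+90,YAW-90): print(yaw,[None if q is None else np.round(q,2) for q in (m.ik([440,306,0],down(yaw)),m.ik([660,87,8],down(yaw)))])
E
```

```text
held 57.1 32.0
F [0.4 0.4 0.4] [ 639.6 -111.5  -17.1]
50.7833
food_tin [(0.8, [442.4, 305.3, 1.7]), (0.64, [459.6, -7.5, -1.6])]
food_tin [(0.77, [441.0, 304.5, 1.9])]
tri [446.4 304.   20.7]
53.5333 [440.08754018 305.98210708 110.88431134]
84.3 [array([-0.44,  0.72, -0.4 ,  2.16,  0.74,  0.4 , -1.54]), array([ 0.14,  0.84, -0.58,  1.84,  0.71,  0.68, -0.95])]
-95.7 [array([-0.03,  0.98, -1.11,  2.13,  1.22,  0.92,  1.15]), array([-0.65,  0.91,  0.73,  1.9 , -0.93,  0.72, -2.6 ])]
```

View pics/w9.png

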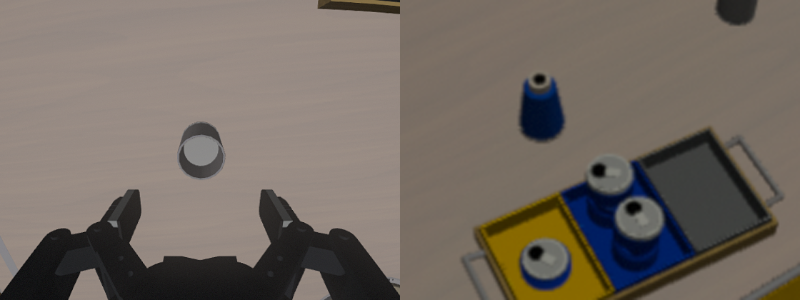

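The puck lies flat in the yellow bin. The tin's rim at (201,157) is centred between the jaws, at about (441,304). I'll move it to the grey bin.

```bash
python3 - <<'E'
from h import *
p=pose()[0]; m.line_to([p[0],p[1],150],200)
grab([441.5,304.5],32-TIP,YAW+90,25)
z=pose()[0][2]
if m.get_opening()>48:
    place(GREY,z+7+1.5,YAW+90,74,up=220)
    m.reach([600,-10,300],down(YAW)); look(["can_a","puck","food_tin","full_can","thread_cone","pencil_tin"],name="end")
    a=cv2.imread("pics/end.png"); m.reach([430,-200,300],down(YAW)); b=m.snapshot("scene")
    cv2.imwrite("pics/w10.png",cv2.resize(np.hstack([a,b]),(800,300)))
    b=cv2.resize(b[185:310,215:390],(560,420),interpolation=cv2.INTER_CUBIC); cv2.imwrite("pics/w11.png",b)
print(m.get_t())
E
```

```text
grip 52.24098094901612 25.08987246081233 [442.1 304.7   2.7] 56.7083
held 52.2 26.2
F [-0.1 -0.2 -1. ] [659.5  87.4  11.1]
61.575
can_a [(0.71, [673.7, -19.6, 3.2]), (0.63, [617.7, -12.2, 6.8])]
puck [(0.89, [642.2, -112.9, 8.1])]
food_tin [(0.7, [663.5, 87.2, 6.0])]
full_can [(0.69, [583.8, -368.9, 2.1])]
thread_cone [(0.82, [462.6, -10.8, -3.5])]
pencil_tin [(0.65, [442.6, -315.1, -2.9]), (0.53, [642.8, -114.3, 10.6])]
64.0583
```

View pics/w10.png

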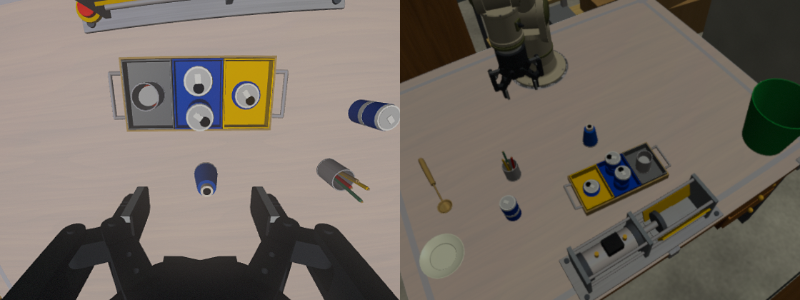

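View pics/w11.png

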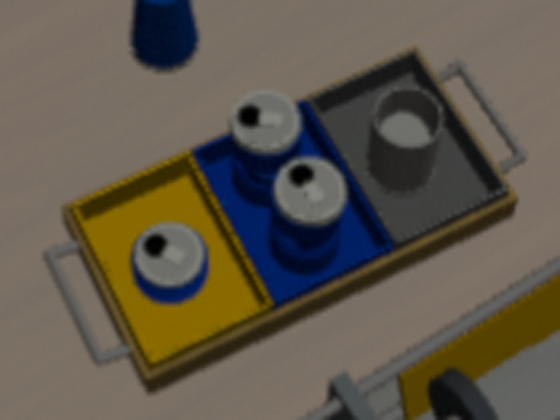

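Everything is in place: two cans upright in blue, the puck flat in yellow at (170,260), and the tin upright in grey at (405,135). The full can, cone and pencil tin still stand where they were.

```bash
python3 -c "
from h import *
print(m.hand_in(), m.get_t())"
```

```text
the job is handed in; nothing more can be done
the job is handed in; nothing more can be done
```

The job is done and handed in at about 64 s of the 99 s allowed: both opened cans stand in the blue bin, the crushed can lies flat in the yellow bin, the food tin stands in the grey bin, and the full can, thread cone and pencil tin were left where they stood; the first grip closed on air because the fingertips sit about 41 mm farther back than stated, which I measured by touch and corrected for.

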